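Clamp the dish on the decorating wheel and index it to the pointer

TASK

Centre and clamp the grey dish on the decorating wheel: slide the wheel's three linked jaws inwards until all of them bear on the dish, snug but not forced. Then turn the wheel head until its upright finger peg stands at the fixed steel pointer and the head has clicked home at that station. Leave the paint jars and the dotting tool beside it where they are.

Things in the scene. Friction and masses are not known exactly. Their poses are not given: they have to be found in the camera images.
- wheel_centre (a point): centre of the round aluminium wheel head on its top face, on the vertical turning axis, 90 mm above the table; does not move. The head is a flat disc 270 mm in diameter and 12 mm thick on a dark cast-iron stand, and turns either way without end stops. (The dark block with a round steel cap under the rim, across from the pointer, is the click's spring housing.)
- pointer (a point): tip of the fixed steel pointer, a flat three-cornered plate (38 mm wide) on the stand, 88 mm above the table, 139 mm from the turning axis, just outside the head's rim; nothing of it rises above the head's top face. Its x axis points level at the turning axis, z up. With the head at this station the peg stands exactly in line, 19 mm from this point on the axis side.
- peg (a point): top centre of the finger peg: a black upright sleeve 16 mm in diameter that stands 36 mm above the head's top face, 120 mm from the turning axis, and turns with the head. The only peg; at the start 60 to 180 degrees from the pointer, either side.
- head (a joint): turn of the head, rad, anticlockwise from above; 0 (or a full turn) = peg at the pointer; starts at 1 to 5.3. A spring roller clicks into 30 stations 12 degrees apart: passing the crest halfway between two takes 3 to 5 N sideways at the peg, then the head snaps on to the next station by itself and stays. It also holds the head while a jaw is pushed straight inwards.
- dish: loose shallow round stoneware dish, grey with painted dots, 120 mm in diameter, 22 mm high, about 0.26 kg, lying flat on the head up to 10 mm off-centre; origin at the centre of its underside, at head-top height.
- jaw_a_back (a point): middle of the outer face of jaw a, an aluminium upstand 20 mm wide, 10 mm thick, 32 mm high above the head (across the head from the peg). x axis points straight out from the turning axis. 98.5 mm from the axis when open (start), 84.5 mm when bearing on the centred dish. The jaws a, b, c are linked: pushing any one inwards moves all three equally.
- jaw_b_back (a point): middle of the outer face of jaw b, an aluminium upstand 20 mm wide, 10 mm thick, 32 mm high above the head (60 degrees clockwise of the peg, from above). x axis points straight out from the turning axis. 98.5 mm from the axis when open (start), 84.5 mm when bearing on the centred dish. The linked jaws slide with 4.5 N in all, up to 6 N more to shift the dish, and stay where left.
- jaw_c_back (a point): middle of the outer face of jaw c, an aluminium upstand 20 mm wide, 10 mm thick, 32 mm high above the head (60 degrees anticlockwise of the peg). x axis points straight out from the turning axis. 98.5 mm from the axis when open (start), 84.5 mm when bearing on the centred dish. A push of about 16 N on one jaw makes all three bear firmly.
- jaw_a: jaw a itself; origin on the head's top face at the inner side of its white nylon roller, which bears on the dish (74 mm from the axis when open, 60 mm when bearing on the centred dish)
- jaw_b: jaw b itself; origin on the head's top face at the inner side of its white nylon roller, which bears on the dish (74 mm from the axis when open, 60 mm when bearing on the centred dish)
- jaw_c: jaw c itself; origin on the head's top face at the inner side of its white nylon roller, which bears on the dish (74 mm from the axis when open, 60 mm when bearing on the centred dish)
- jar_a: bystander: closed paint jar, 42 mm diameter, 62 mm high, standing near the wheel; origin at the centre of its underside
- jar_b: bystander: closed paint jar, 42 mm diameter, 62 mm high, standing near the wheel; origin at the centre of its underside
- jar_c: bystander: closed paint jar, 42 mm diameter, 62 mm high, standing near the wheel; origin at the centre of its underside
- dot_tool: bystander: double-ended dotting tool lying on the table, 150 mm long, 12 mm thick; origin at mid-length on its underside

How it is judged:
By the outcome, as a careful person would: the job done as asked, in the order asked, and still so for the second after the job is handed in, with the robot touching nothing.
It also fails if it takes over 64 s, if anything falls off the work surface, if the arm or the gripper's body presses on something with over 40 N, if the wrist force passes 120 N, or if a joint passes its speed limit or range.

ROBOT

A 6-joint arm with a two-finger parallel gripper is mounted at the origin on the work surface. World frame = base frame: x ahead of the robot, y to its left, z up, the work surface at z = 0. Lengths are in m, angles in rad, forces in N, time in s.
With the tool pointing down it reaches from about 0.275 to 0.75 m from the base axis. Payload 10.2 kg.
Tool frame: the origin (TCP) lies at the very end of the fingers, on their centre line; the grasp point (between the pads) lies env.hold_point_z behind it (env.hold_point_z is the distance from the TCP to the grasp point, in m); z points along the fingers, y is the line along which they close (so a half turn about z gives the same grasp; the last joint's range is limited). The gripper opens to 88 mm and grips with 3 to 60 N. Pads are 18 mm wide; open, the fingers measure 123 mm over their backs; the gripper's body (75 mm by 187 mm) begins 45 mm behind the grasp point.
Start: joints at [1.017, 0.313, 1.498, -0, 1.331, -0.223], TCP at [0.171, 0.497, 0.239] pointing down, gripper open.
Joint ranges: [-2.94, 2.94], [-0.97, 2.17], [0.19, 2.56], [-1.23, 4.37], [0.02, 3.11], [-2.88, 2.88]. Speed limits (rad/s): [2.39, 2.39, 3.01, 3.14, 3.14, 3.14].

INTERFACE

Orientations are given as a rotation vector (axis times angle).
In Python, from station import env, capture, search_frame, landmark_of gives the robot as it stands. Calls block until the motion is done:
- env.move_pose(position, orientation): joint-space move of the TCP to a pose.
- env.move_l(position, max_speed=0.15, frame=None, max_force=None): straight line of the TCP; frame=None keeps the orientation; max_speed is the mean speed in m/s. With max_force (N) it stops when the force on the tool has changed by that much, and returns True; else False.
- env.set_joints(angles): joint-space move.
- env.ungrasp() and env.clamp(strength=None): open the fingers fully, or close them until they stop; strength is the grip in N (None keeps the last).
- env.sleep(seconds).
- env.ik(position, orientation): joint angles nearest the present ones, or None.
- env.get_state(): the state.
- capture(name): name is "side" or "top" or "wrist"; returns a dict with "image" (400x640x3 uint8, red, green, blue), "fx", "fy", "cx", "cy" (pixels), "pose" (4x4, takes a point from camera to world coordinates); the wrist camera has in their place "tool_from_camera" (4x4, takes a point from camera to tool coordinates, whose origin is the TCP and whose axes are the flange's). Camera axes: x right, y down, z forward; pixel columns grow to the right and rows downward; lengths in m; the calibration is good to about 2 mm. A picture is of the moment at which its call begins: read the wrist's pose just before it. There is no depth.
A pose or a line that the arm cannot do raises env.MotionError and nothing moves.
- env.job_done(): hands the job in; it is judged then, once.
Trained networks look in a picture, given as the dict that the camera call returned (one of the last four; its "shot" number tells which), for a name from the list of things; names that differ only in an ending like _2 or _b are one class to them, and where a whole thing is asked for, a point or a joint stands for the part that bears it (a point fixed in the world has none). Each returns a list of dicts, best first, with "conf" (0 to 1); they miss things now and then, are a little off and sometimes report something else, mostly with a low value. They report only what shows in the picture. A call takes as long as a camera call.
- search_frame(picture, query): "at" ([column, row] in pixels, amid what is visible of it).
- landmark_of(picture, query): "at" ([column, row] in pixels: a listed point, or the origin of a listed thing).
The state is a dict: "time_s": time; "joints": joint angles; "qd": joint speeds; "joint_efforts": joint torques, N m; "ee_pos": TCP position; "eef_rot": TCP orientation; "force": force on the tool from outside, world axes, zero at the start; "wrist_torque": the same for the moment, N m; "finger_gap": finger opening in m; "grip_force": force on a finger pad.
Only numpy, scipy, OpenCV 4.12 (cv2) and the standard library are available. Lean on these libraries where they do the work, as an engineer would, in place of code of your own. Each camera call takes 0.05 s, during which the arm holds its last target. There are 200 camera calls.

## Working session

There is one attempt and no reset: what is moved stays moved. The work goes in short steps, each a Python script; the robot and the scene stay as the last script left them, time stands still between calls to the robot, and variables do not carry over. Pictures are saved under pics/ and viewed, at most 10 in all, crops included, and the job is handed in when it is done.

```bash
ls; mkdir -p pics; cat > h.py <<'E'
import numpy as np, cv2
from station import env, capture, search_frame, landmark_of
def ray(p,uv):
    d=np.array([(uv[0]-p["cx"])/p["fx"],(uv[1]-p["cy"])/p["fy"],1.0])
    T=np.array(p["pose"]); return T[:3,3],T[:3,:3]@d
def atz(p,uv,z):
    o,d=ray(p,uv); return o+d*(z-o[2])/d[2]
def proj(p,X):
    T=np.linalg.inv(np.array(p["pose"])); c=T[:3,:3]@np.array(X)+T[:3,3]
    return np.array([p["fx"]*c[0]/c[2]+p["cx"],p["fy"]*c[1]/c[2]+p["cy"]])
def save(p,n): cv2.imwrite("pics/"+n,cv2.cvtColor(p["image"],cv2.COLOR_RGB2BGR))
E
python3 - <<'E'
from h import *
Z=dict(wheel_centre=.09,pointer=.088,peg=.126,dish=.09,jaw_a_back=.106,jaw_a=.09,jar_a=0,dot_tool=0)
for n in ("top","side"):
    p=capture(n); save(p,n+"0.png"); print(n,np.round(np.array(p["pose"])[:3,3],3))
    for k,z in Z.items():
        for r in landmark_of(p,k)[:4]: print(k,round(r["conf"],2),np.round(r["at"]),np.round(atz(p,r["at"],z),4))
s=env.get_state(); print(s["time_s"],s["force"],s["eef_rot"],env.hold_point_z)
E
```

```text
pics
top [0.367 0.047 1.134]
pointer 0.72 [344. 238.] [ 0.4582 -0.0126  0.088 ]
peg 0.88 [400. 125.] [ 0.6952 -0.1304  0.126 ]
dish 0.78 [375. 180.] [ 0.582  -0.0801  0.09  ]
jaw_a_back 0.68 [352. 219.] [ 0.4966 -0.0283  0.106 ]
jaw_a 0.66 [358. 210.] [ 0.5179 -0.0419  0.09  ]
jaw_a 0.62 [406. 178.] [ 0.5873 -0.1464  0.09  ]
jaw_a 0.49 [352. 153.] [ 0.6422 -0.0317  0.09  ]
jar_a 0.87 [269. 174.] [0.6152 0.1569 0.    ]
jar_a 0.67 [291. 134.] [0.7123 0.1068 0.    ]
jar_a 0.55 [444. 256.] [ 0.4262 -0.2462  0.    ]
jar_a 0.26 [421. 178.] [ 0.6083 -0.1986  0.    ]
dot_tool 0.56 [468. 219.] [ 0.5123 -0.3051  0.    ]
side [0.369 0.507 0.634]
pointer 0.7 [384. 207.] [ 0.4496 -0.0072  0.088 ]
pointer 0.3 [284. 168.] [ 0.669  -0.0415  0.088 ]
peg 0.74 [292. 128.] [ 0.6863 -0.1251  0.126 ]
dish 0.86 [327. 168.] [ 0.5867 -0.0698  0.09  ]
jaw_a_back 0.57 [366. 186.] [ 0.4928 -0.03    0.106 ]
jaw_a_back 0.57 [284. 165.] [ 0.6623 -0.0318  0.106 ]
jaw_a 0.66 [342. 149.] [ 0.5789 -0.1374  0.09  ]
jaw_a 0.63 [358. 183.] [ 0.515  -0.0496  0.09  ]
jaw_a 0.56 [295. 172.] [ 0.6425 -0.0355  0.09  ]
jar_a 0.62 [272. 281.] [0.607 0.162 0.   ]
jar_a 0.55 [421. 174.] [ 0.4108 -0.2194  0.    ]
dot_tool 0.68 [391. 144.] [ 0.5038 -0.3044  0.    ]
dot_tool 0.39 [330. 167.] [ 0.6162 -0.1692  0.    ]
0.9 [ 0.32329426  0.889074   -0.79091371] [-5.17234401e-01 -3.09869790e+00  5.99543126e-05] 0.0187
```

View pics/top0.png

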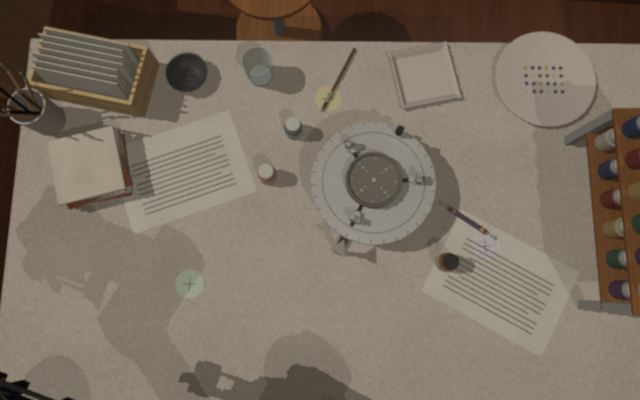

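View pics/side0.png

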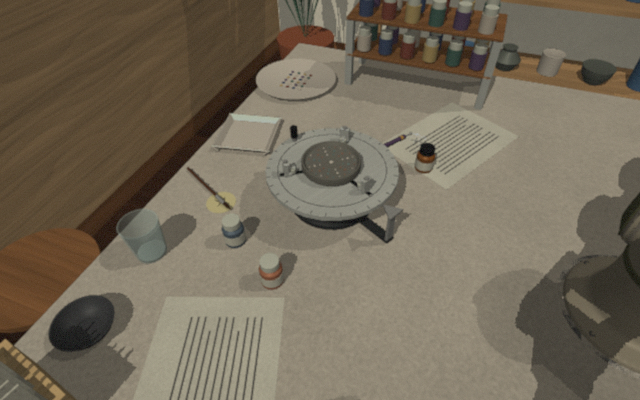

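Both pictures show the wheel centred near (373,182) in top, with the peg on the far side at (400,128). The pointer is on the near side at (344,240), and jaw a sits beside it at (355,217). I'll look closer with the wrist camera.

```bash
cat >> h.py <<'E'
from scipy.spatial.transform import Rotation as R
def down(yaw): # tool x at yaw, z down, y = z cross x
    x=np.array([np.cos(yaw),np.sin(yaw),0]); z=np.array([0,0,-1.]); y=np.cross(z,x)
    return R.from_matrix(np.c_[x,y,z]).as_rotvec()
def wcap():
    s=env.get_state(); T=np.eye(4); T[:3,:3]=R.from_rotvec(s["eef_rot"]).as_matrix(); T[:3,3]=s["ee_pos"]
    p=capture("wrist"); p["pose"]=T@np.array(p["tool_from_camera"]); return p
E
python3 - <<'E'
from h import *
p=capture("wrist"); print(np.round(p["tool_from_camera"],3),p["fx"])
Z=dict(wheel_centre=.09,pointer=.088,peg=.126,dish=.09,jaw_a_back=.106,jaw_a=.09)
c=np.array([.58,-.078]); o=np.array(p["tool_from_camera"])[:2,3]
yaw=0.0
M=R.from_rotvec(down(yaw)).as_matrix()
t=c-(M[:2,:2]@o)
for z in (.40,.35,.3):
    try: env.move_pose([t[0],t[1],z],down(yaw)); break
    except env.MotionError as e: print(z,e)
p=wcap(); save(p,"w0.png")
for k,z in Z.items():
    for r in landmark_of(p,k)[:4]: print(k,round(r["conf"],2),np.round(r["at"]),np.round(atz(p,r["at"],z),4))
s=env.get_state(); print(s["time_s"],s["ee_pos"],s["joints"])
E
```

```text
[[-0.001 -0.967 -0.256  0.065]
 [ 1.    -0.    -0.001 -0.   ]
 [ 0.001 -0.256  0.967 -0.144]
 [ 0.     0.     0.     1.   ]] 290.6085676775995
pointer 0.77 [278. 201.] [ 0.4551 -0.0155  0.088 ]
peg 0.65 [357.  38.] [ 0.6852 -0.1307  0.126 ]
dish 0.77 [316. 120.] [ 0.5833 -0.0772  0.09  ]
jaw_a_back 0.79 [287. 186.] [ 0.4846 -0.0319  0.106 ]
jaw_a 0.76 [291.  79.] [ 0.6402 -0.0397  0.09  ]
jaw_a 0.6 [363. 116.] [ 0.5882 -0.148   0.09  ]
jaw_a 0.53 [293. 167.] [ 0.5121 -0.0401  0.09  ]
jaw_a 0.16 [187. 105.] [0.6046 0.1162 0.09  ]
3.75 [ 0.51536754 -0.07826513  0.39997725] [-3.75732915e-01  2.51691660e-01  1.16749930e+00  4.53776699e-05
  1.72240481e+00  1.19475456e+00]
```

View pics/w0.png

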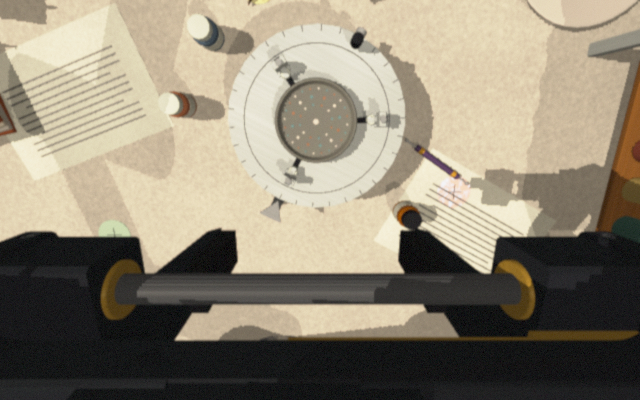

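The wrist view shows the whole wheel: centre about (317,116), pointer tip (279,201), jaw a (292,172) and peg (357,40), so the peg is about 180° from the pointer. I'll fit the axis and pointer direction jointly.

```bash
cat > fit.py <<'E'
from h import *
from scipy.optimize import minimize
def rim(p,c0):
    g=cv2.GaussianBlur(cv2.cvtColor(p["image"],cv2.COLOR_RGB2GRAY),(0,0),.8).astype(np.float32)
    g=cv2.magnitude(cv2.Sobel(g,5,1,0),cv2.Sobel(g,5,0,1))
    a=np.linspace(0,2*np.pi,360)
    def f(c):
        q=np.array([proj(p,[c[0]+.135*np.cos(t),c[1]+.135*np.sin(t),.09]) for t in a]).astype(np.float32)
        return -np.mean(np.minimum(cv2.remap(g,q[:,:1],q[:,1:],1),80))
    G=[(f((c0[0]+i*.002,c0[1]+j*.002)),i,j) for i in range(-6,7) for j in range(-6,7)]
    b=min(G); r=minimize(f,[c0[0]+b[1]*.002,c0[1]+b[2]*.002],method="Nelder-Mead",options=dict(initial_simplex=[[c0[0]+b[1]*.002+d,c0[1]+b[2]*.002+e] for d,e in((0,0),(.001,0),(0,.001))]))
    return r.x,r.fun
if __name__=="__main__":
    W=wcap()
    for n,p in (("top",capture("top")),("side",capture("side")),("wrist",W)):
        c,v=rim(p,(.578,-.076)); print(n,np.round(c,4),v)
        for k,z,r in (("pointer",.088,.139),("peg",.126,.12),("jaw_a_back",.106,.0985)):
            for l in landmark_of(p,k)[:2]:
                d=atz(p,l["at"],z)[:2]-c; print(k,round(l["conf"],2),"r",round(np.hypot(*d),4),r,"ang",round(np.degrees(np.arctan2(d[1],d[0])),1))
    for yw in np.radians([-30,0,-60,150,120,60]):
        print(np.degrees(yw),[env.ik([.69,-.13,z],down(yw)) is not None for z in (.1,.2)],[env.ik([.44,-.01,z],down(yw+np.pi)) is not None for z in (.1,.2)])
E
python3 fit.py
```

```text
top [ 0.5806 -0.0767] -31.75196647644043
pointer 0.93 r 0.1425 0.139 ang 152.5
side [ 0.5773 -0.075 ] -53.686641693115234
pointer 0.89 r 0.143 0.139 ang 150.9
peg 0.58 r 0.12 0.12 ang -29.0
jaw_a_back 0.72 r 0.102 0.0985 ang 151.2
wrist [ 0.5782 -0.0774] -58.82676315307617
pointer 0.73 r 0.1322 0.139 ang 150.7
peg 0.67 r 0.1138 0.12 ang -27.6
peg 0.32 r 0.1805 0.12 ang 81.9
-29.999999999999996 [True, True] [True, True]
0.0 [True, True] [True, True]
-59.99999999999999 [True, True] [True, True]
150.0 [True, True] [True, True]
119.99999999999999 [True, True] [True, True]
59.99999999999999 [True, True] [False, False]
```

```bash
cat >> h.py <<'E'
C=np.array([.5785,-.0765]); A=np.radians(151.5)
def pt(r,a,z): return [C[0]+r*np.cos(a),C[1]+r*np.sin(a),z]
def st(): 
    s=env.get_state(); e=np.array(s["ee_pos"]); d=e[:2]-C
    print("t",s["time_s"],"e",np.round(e,4),"r",round(np.hypot(*d),4),"ang",round(np.degrees(np.arctan2(d[1],d[0])),2),"F",np.round(s["force"],1),"gap",round(s["finger_gap"],4),"q6",round(s["joints"][5],2)); return s
E
python3 - <<'E'
from h import *
env.clamp(10)
yaw=A+np.pi
env.move_pose(pt(.135,A,.19),down(yaw)); st()
print(env.move_l(pt(.135,A,.098),.1,max_force=8)); st()
print(env.move_l(pt(.112,A,.098),.04,max_force=8)); st()
print(env.move_l(pt(.085,A,.098),.012,max_force=13)); s=st()
print(np.dot(s["force"][:2],[np.cos(A),np.sin(A)]))
E
```

```text
t 6.5583 e [ 0.4609 -0.0125  0.1912] r 0.1339 ang 151.46 F [ 0.  -0.6 -0.5] gap 0.0005 q6 1.79
False
t 7.625 e [ 0.4602 -0.0122  0.0985] r 0.1346 ang 151.47 F [-0.1  0.2 -0.1] gap 0.0002 q6 1.79
False
t 8.35 e [ 0.4799 -0.023   0.0979] r 0.1122 ang 151.52 F [ 0.8 -0.   0.3] gap 0.0005 q6 1.78
True
t 9.8083 e [ 0.4957 -0.0313  0.0977] r 0.0943 ang 151.34 F [0.3 1.8 2.8] gap 0.0007 q6 1.77
0.5631608568301307
```

```bash
python3 - <<'E'
from h import *
u=np.array([np.cos(A),np.sin(A)])
env.sleep(.2); s=st(); print(s["force"]@np.r_[u,0])
print(env.move_l(pt(.085,A,.098),.012,max_force=16)); s=st(); print(s["force"]@np.r_[u,0])
p=capture("top"); save(p,"top1.png")
x=cv2.imread("pics/top1.png")[110:260,290:450]; cv2.imwrite("pics/top1c.png",cv2.resize(x,None,fx=4,fy=4,interpolation=cv2.INTER_CUBIC))
E
```

```text
t 10.0083 e [ 0.4954 -0.031   0.0974] r 0.0947 ang 151.3 F [2.6 1.3 1.7] gap 0.0008 q6 1.77
-1.6036333355087118
True
t 10.4667 e [ 0.4951 -0.0313  0.0965] r 0.0949 ang 151.51 F [-0.6  1.5  0.6] gap 0.0007 q6 1.77
1.2182734356006044
```

View pics/top1c.png

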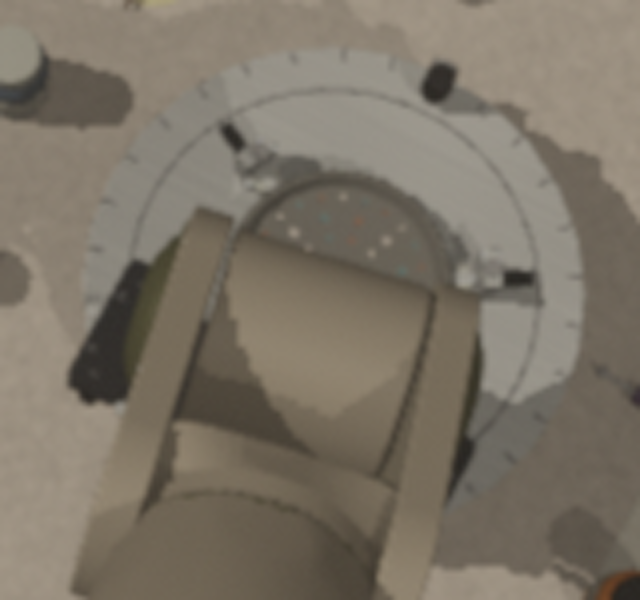

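All three jaws have closed on the dish rim, and a second 16 N push gave no further travel. Next I'll back off, check from above, then grip the peg.

```bash
python3 - <<'E'
from h import *
env.move_l(pt(.125,A,.098),.06); env.move_l(pt(.125,A,.2),.15)
env.ungrasp()
P=A-np.pi; yaw=P
env.move_pose([.515,-.078,.33],down(0.)); p=wcap(); save(p,"w1.png")
q=[landmark_of(p,k) for k in("peg","dish","jaw_a")]
print([np.round(np.r_[r["conf"],atz(p,r["at"],.126)[:2]],3) for r in q[0][:2]])
print([np.round(np.r_[r["conf"],atz(p,r["at"],.09)[:2]-C],4) for r in q[1][:1]+q[2][:3]], [round(np.hypot(*(atz(p,r["at"],.09)[:2]-atz(p,q[1][0]["at"],.09)[:2])),4) for r in q[2][:3]])
print(pt(.12,P,.1)); st()
x=cv2.imread("pics/w1.png")[0:240,160:480]; cv2.imwrite("pics/w1c.png",cv2.resize(x,None,fx=2.4,fy=2.4,interpolation=cv2.INTER_CUBIC))
E
```

```text
[array([ 0.7  ,  0.685, -0.131]), array([ 0.42 ,  0.458, -0.203])]Traceback (most recent call last):
  File "<stdin>", line 8, in <module>
IndexError: list index out of range
```

```bash
python3 - <<'E'
from h import *
st()
x=cv2.imread("pics/w1.png")[0:240,160:480]; cv2.imwrite("pics/w1c.png",cv2.resize(x,None,fx=2.4,fy=2.4,interpolation=cv2.INTER_CUBIC))
E
```

```text
t 14.1833 e [ 0.5146 -0.0774  0.3288] r 0.0639 ang -179.2 F [-0.4 -1.1  0.2] gap 0.0881 q6 1.2
```

View pics/w1c.png

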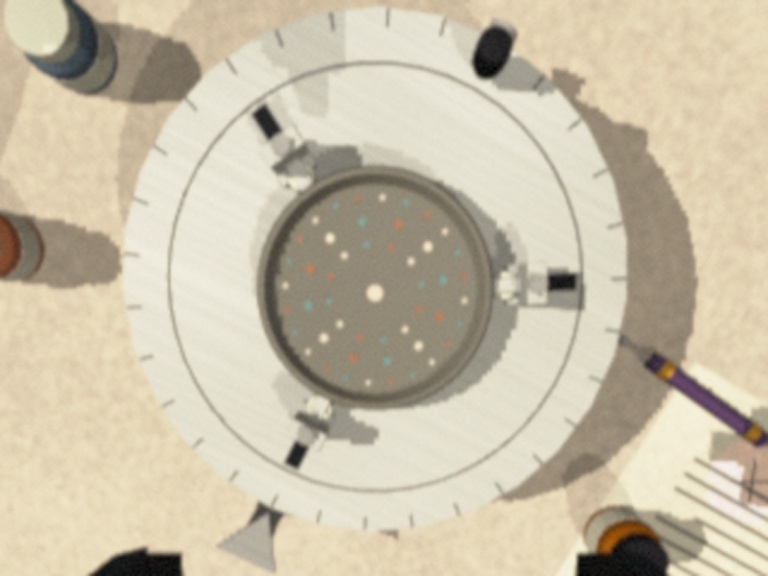

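Jaws at crop (297,178), (510,285) and (318,405) sit around the dish. The right-hand roller may have a small gap to the rim at about (493,285), so I'll look from close by.

```bash
python3 - <<'E'
from h import *
# camera right above dish/right jaw: camera tilted ~15deg along tool x
b=A-np.pi-np.pi/3
X=pt(.045,b,.112)
M=R.from_rotvec(down(0.)).as_matrix()
z=.235; cz=z+.144; d=(cz-.112)*np.tan(np.arcsin(.256))
# camera looks toward -tool x (backwards)
env.move_pose([X[0]-.065+d,X[1],z],down(0.)); p=wcap(); save(p,"w2.png"); st()
uv=proj(p,X); print(uv, proj(p,pt(.06,b,.112)),proj(p,pt(.06,b,.1)))
for k in("jaw_a","dish"):
    for r in landmark_of(p,k)[:3]: print(k,round(r["conf"],2),np.round(r["at"]),np.round(np.hypot(*(atz(p,r["at"],.09)[:2]-C)),4),atz(p,r["at"],.09)[:2]-C)
u,v=np.clip(uv.astype(int),[110,90],[530,310]); x=cv2.imread("pics/w2.png")[v-90:v+90,u-110:u+110]; cv2.imwrite("pics/w2c.png",cv2.resize(x,None,fx=3.3,fy=3.3,interpolation=cv2.INTER_CUBIC))
E
```

```text
t 14.8 e [ 0.5853 -0.121   0.2369] r 0.045 ang -81.27 F [ 0.  -0.2  1.3] gap 0.0881 q6 1.17
[316.88727974 198.48636314] [332.58903987 198.07365574] [331.9644929  194.99135225]
jaw_a 0.87 [252. 242.] 0.0591 [-0.05338075  0.02544474]
jaw_a 0.87 [331. 186.] 0.0598 [ 0.00841543 -0.05920326]
jaw_a 0.84 [239. 145.] 0.0592 [0.05003397 0.0317051 ]
dish 0.72 [271. 192.] 0.0027 [0.00195435 0.00186749]
dish 0.7 [224. 296.] 0.1334 [-0.11879489  0.06076843]
```

View pics/w2c.png

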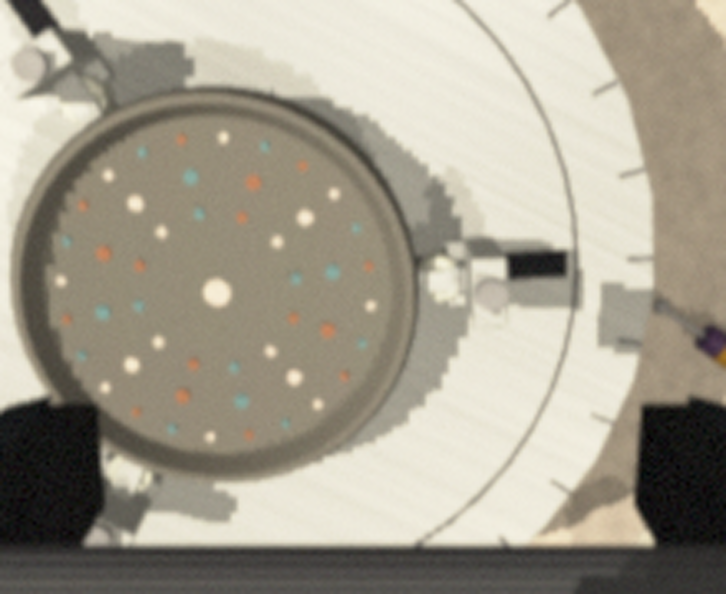

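The landmarks put all three rollers 59–60 mm from the axis (closed), and the dish's centre dot, at crop (217,292), is within about 2 mm of the axis. So it is clamped. Now for the peg.

```bash
python3 - <<'E'
from h import *
P=A-np.pi
env.move_pose(pt(.12,P,.19),down(P)); st()
print(env.move_l(pt(.12,P,.1),.1,max_force=8))
env.clamp(15); st()
for i in range(1,16):
    a=P+np.radians(12*i)
    if env.move_l(pt(.12,a,.1),.07,frame=down(a),max_force=35): print("stop",i); st(); break
    if i%3==0: st()
p=capture("top"); save(p,"top2.png")
E
```

```text
t 15.475 e [ 0.6836 -0.1335  0.1912] r 0.1196 ang -28.46 F [-0.7  0.4 -0.2] gap 0.0881 q6 1.7
False
t 17.6167 e [ 0.6843 -0.1336  0.1   ] r 0.1202 ang -28.34 F [ 4.1  1.3 -1.7] gap 0.0157 q6 1.71
t 19.1417 e [ 0.6979 -0.06    0.1   ] r 0.1206 ang 7.87 F [ 5.5  3.1 -2.3] gap 0.0155 q6 1.19
t 20.6667 e [0.6654 0.0074 0.1   ] r 0.1208 ang 43.98 F [ 2.9  6.6 -0.7] gap 0.0154 q6 0.64
t 22.1917 e [0.5996 0.0424 0.1   ] r 0.1208 ang 79.92 F [-1.   5.7  0.3] gap 0.0153 q6 0.06
t 23.7167 e [0.5264 0.032  0.1   ] r 0.1203 ang 115.67 F [-4.6  4.6  1.5] gap 0.0154 q6 -0.6
t 25.2417 e [ 0.4733 -0.0192  0.0999] r 0.1198 ang 151.43 F [-3.8 -0.2 -0.4] gap 0.0153 q6 -1.36
```

```bash
python3 - <<'E'
from h import *
env.ungrasp(); env.sleep(.2); env.move_l(pt(.12,A,.2),.15)
env.move_pose([.47,-.078,.35],down(0.)); env.sleep(.2); p=wcap(); save(p,"w3.png"); st()
for k,z in(("peg",.126),("pointer",.088),("jaw_a",.09)):
    for r in landmark_of(p,k)[:3]:
        d=atz(p,r["at"],z)[:2]-C; print(k,round(r["conf"],2),np.round(r["at"]),round(np.hypot(*d),4),round(np.degrees(np.arctan2(d[1],d[0])),1))
x=cv2.imread("pics/w3.png")[0:240,160:480]; cv2.imwrite("pics/w3c.png",cv2.resize(x,None,fx=2.4,fy=2.4,interpolation=cv2.INTER_CUBIC))
E
```

```text
t 29.8583 e [ 0.47   -0.078   0.3499] r 0.1085 ang -179.22 F [ 0.3 -0.8  0.4] gap 0.0883 q6 1.16
peg 0.79 [274. 172.] 0.1178 153.3
peg 0.26 [169.  74.] 0.1723 86.4
pointer 0.65 [273. 178.] 0.1351 153.6
jaw_a 0.83 [270.  86.] 0.0597 88.2
jaw_a 0.82 [341. 128.] 0.0621 -146.9
jaw_a 0.79 [334.  42.] 0.0586 -23.4
```

View pics/w3c.png

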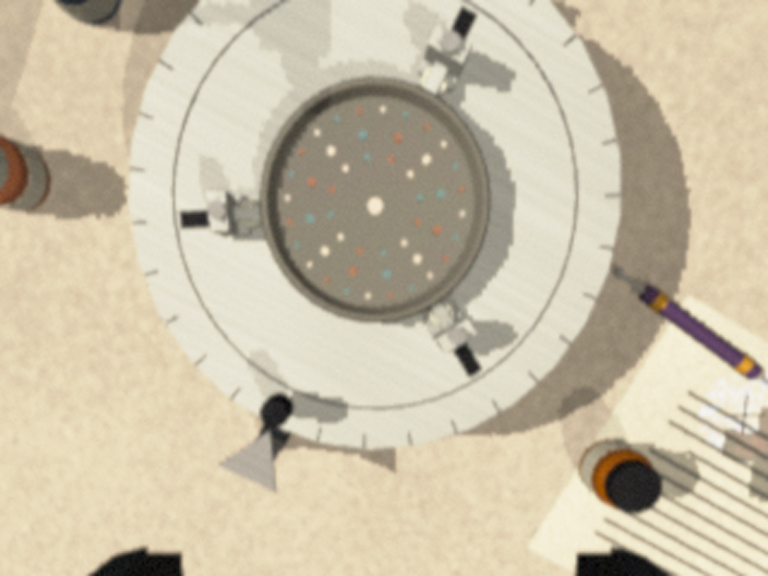

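The peg, at crop (276,408), stands in line with the pointer tip (273,430); both measure about 153.5°. All three rollers still bear on the dish, and the jars and dotting tool in view haven't moved.

```bash
python3 -c "
from h import *
print(env.job_done())"
```

```text
the job is handed in; nothing more can be done
None
```

I handed the job in at about 30 s of the 64 s: the dish is clamped by all three jaws, with a last push to 16 N producing no further travel, and the peg stands at the pointer to within what the camera can resolve; the jars and dotting tool were not touched, and I was given no verdict.

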